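# Clip the nutmeg grade sample into its holder

### The job

Clip the grade sample board into its holder on the sorting table: press the bar of the spring clip down with one fingertip to raise its jaw, and while it is held down push the board along its lane with the other fingertip, under the jaw, until it is fully home against the end stop. Then let the clip close on the board and move clear. Do not grasp or lift the board, and leave the other things on the table where they are.

Things in the scene. Friction and masses are not known exactly. Their poses are not given: they have to be found in the camera images.
- holder: Fixed wooden holder, a low block 186 mm long (x -100 to +86) and 102 mm wide (y -30 to +72) with a lane along its x axis. Origin on the table, on the lane's centre line. +x: the way the board is pushed, roughly away from the robot; +y: the side of the clip's bar. Lane bed 15 mm above the table, 48 mm wide between guide strips 6 mm high that run from x = -64 mm.
- end_stop (a point): Middle of the end stop's face at bed level (15 mm above the table), at holder x = +80 mm, y = 0. The stop stands 8 mm above the bed.
- jaw (a point): Middle of the underside of the clip's steel jaw, a block over the lane: holder x +52 to +80 mm, y -10 to +3 mm. Clip shut: its underside is 3 mm above the bed, so it blocks the board; bar right down: 13 to 18 mm above the bed. Its arm runs to a hinge rod along x at holder y = +32 mm, 27 mm above the table, radius 3.5 mm.
- clip (a joint): Rotation of the spring clip: 0 = shut, lane empty (as at the start); 0.36 rad = bar fully down on its stop, jaw fully raised; from 0.28 rad the jaw clears the board; about 0.22 to 0.26 rad = shut on top of the board. It springs back when let go. Pressed near its middle the bar needs about 4 N to start moving and 8 to 10 N to stay fully down.
- clip_bar (a point): Middle of the top of the clip's bar, a flat steel strip 110 mm long (holder x -95 to +15 mm), 26 mm wide (y about +41 to +67). At rest it slopes up to +y by 0.36 rad, outer edge 31 mm above the table. Fully down it is level, top 18.5 mm above the table = 3.5 mm above the bed: a second fingertip at that height is below the board's top. A fingertip may slide along it.
- board: Grade sample board: loose plywood plate 76 mm long (x, along the lane), 46 mm wide, 10 mm thick, about 60 g, with half a nutmeg (25 mm across, 12.5 mm high) fixed on its rear half. Origin at the centre of its underside; +x is its front, which goes under the jaw. It starts lying in the lane, its front edge 14 to 34 mm short of the jaw.
- board_front (a point): Middle of the board's front edge face (half-way up, 5 mm above its underside). Fully home it is at holder x = +80 mm.
- board_rear (a point): Middle of the board's rear edge face (half-way up), the face to push on. Fully home it is at holder x = +4 mm.
- weight: Bystander: brass weight, 34 mm across, 53 mm high. Origin at the centre of its underside.
- counter: Bystander: round steel tally counter, 44 mm across, 36 mm high. Origin at the centre of its underside.
- cup: Bystander: white mug, 72 mm across the rim, 70 mm high. Origin at the centre of its underside.
- brush: Bystander: hand brush 180 mm long, lying on the table. Origin at its underside.
- jar: Bystander: amber jar, 64 mm across, 95 mm high. Origin at the centre of its underside.
Mind the look-alikes: they are no part of the job. Of the things like the board, leave any that is blue; of the rest the smaller one is meant. There is more than one size of the holder; the one meant has the size given above.

How it is judged:
On the way:
1. a finger pushes the board and its front edge is 4 to 24 mm under the raised jaw, the clip held down (value of joint clip above 0.25 rad and contact force between the fingers and holder above 0.5 N and contact force between the fingers and board above 0.02 N and x of board_front in the frame of holder between 0.056 and 0.076 m), for 0.05 s.
At the end, for the whole second after the job is handed in: The board lies flat in the lane, its front edge within 5 mm of the end stop, the clip shut on top of it (joint 0.17 to 0.28 rad), everything at rest and the robot clear (x of board_front in the frame of holder between 0.075 and 0.083 m and z of board in the frame of holder between 0.012 and 0.0175 m and angle between the x axis of board and the x axis of holder, either way round below 0.1 rad and angle between board's own z axis and vertical below 0.06 rad and value of joint clip between 0.17 and 0.28 rad and linear speed of board below 0.01 m/s); the robot touches nothing.
It fails at once if the board is lifted more than 6 mm off the lane bed or tipped by more than 0.25 rad (z of board in the frame of holder above 0.021 m or angle between board's own z axis and vertical above 0.25 rad).
It fails at once if a bystander is moved by more than 20 mm (distance of any of weight, counter, cup, brush, jar from where it was at the start of the episode above 0.02 m).
It also fails if it takes over 42 s, if anything falls off the work surface, if the arm or the gripper's body presses on something with over 40 N, if the wrist force passes 120 N, or if a joint passes its speed limit or range.

### The arm

A 6-joint arm with a two-finger parallel gripper is mounted at the origin on the work surface. World frame = base frame: x ahead of the robot, y to its left, z up, the work surface at z = 0. Lengths are in m, angles in rad, forces in N, time in s.
With the tool pointing down it reaches from about 0.3 to 0.875 m from the base axis. Payload 6.4 kg.
Tool frame: the origin (TCP) lies between the finger pads; the fingertips stand 8 mm ahead of it and the grasp point (between the pads) lies 11 mm behind it; z points along the fingers, y is the direction in which the jaws open and shut (so a half turn about z gives the same grasp; the last joint's range is limited). The gripper opens to 85 mm and grips with 20 to 120 N. Pads are 22 mm wide; open, the fingers measure 114 mm over their backs; the gripper's body (76 mm by 85 mm) begins 54 mm behind the grasp point. The pads swing forward as they close: fully open they stand 13 mm farther back than shut.
Start: joints at [-1.538, 0.181, 1.607, -0, 1.354, -0.206], TCP at [0.136, -0.559, 0.207] pointing down, gripper open.
Joint ranges: [-2.99, 2.99], [-0.89, 2.07], [0.3, 2.58], [-1.14, 4.28], [0, 2.63], [-3.12, 3.12]. Speed limits (rad/s): [2.57, 2.57, 3.01, 3.14, 3.14, 3.14].

### API

Orientations are given as a unit quaternion [w, x, y, z].
In Python, from bench import monitor, viewer, workorder, spotter gives the robot as it stands. The module is installed in compiled form; this text tells all that it offers.
- The arm moves only by the tool move_arm, never from a script. Its argument "motion" is a list of rows, each a list of 3 entries, a list of its own where there are three numbers: the shift along the tool's x, y, z in units of 60 mm (1.0 is 60 mm), then the turn, a rotation vector about the tool's x, y, z in units of 8 degrees (1.0 is 8 degrees), then the opening in per cent of the stroke, from 0 (shut) to 100 (fully open). In form: [[[dx, dy, dz], [rx, ry, rz], grip], ...]. A call has 1 to 10 rows; each row is the pose to reach, as a shift and turn from the pose commanded when the call began, along the tool's axes at that moment; what a row does not reach only later rows make up. A row lasts 1/8 s, in which the tool goes at most 62.5 mm and 10.7 degrees, less where a joint would pass 70% of its speed; a pose out of reach is approached as far as the arm can. A call with a gripper value outside its range is refused whole. The fingers move at their own pace and stop on an object; the grip force is fixed at half the most. Time passes only in rows, so rows that repeat a pose let the fingers close. It gives the time, the measured TCP pose, the force and the opening at its end, in the units of the state.
- monitor.get_obs(): the state, without advancing time (a new reading comes with each control period).
- viewer.camera(name): name is "scene" or "top"; returns the picture (400x640x3 uint8, blue, green, red); there is no depth.
- viewer.calibration(name): a dict with "fovy" (degrees; the focal length in pixels is half the picture's height over the tangent of half this angle, whatever the lens; pixels are square), "cx", "cy" (the principal point, pixels), "extrinsics" (4x4, takes a point from camera to world coordinates). Camera axes: x right, y down, z forward; pixel columns grow to the right and rows downward; lengths in m; the calibration is good to about 2 mm. A picture is of the moment at which its call begins. calibration takes no time and is no camera call.
- workorder.hand_in(): hands the job in, once; it reports no verdict.
Trained networks look in the newest picture that a camera, given by its name, has taken for a name from the list of things; names that differ only in an ending like _2 or _b are one class to them, and where a whole thing is asked for, a point or a joint stands for the part that bears it (a point fixed in the world has none). Each returns a list of dicts, best first, with "score" (0 to 1); they miss things now and then, are a little off and sometimes report something else, mostly with a low value. They report only what shows in the picture. A call takes as long as a camera call. They do not tell look-alikes from the thing itself.
- spotter.search_frame(camera, name): "centre" ([column, row] as shares, 0 to 1, of the picture: columns of its width, rows of its height, amid what is visible of it).
- spotter.outline_of(camera, name): "region" (400x640 bool, what is visible of it) and "centre" ([column, row] as shares, 0 to 1, of the picture: columns of its width, rows of its height, amid what is visible of it).
The state is a dict: "time_s": time; "q": joint angles; "dq": joint speeds; "joint_efforts": joint torques, N m; "eef_pos": TCP position; "eef_rot": TCP orientation; "wrist_force": force on the tool from outside, world axes, zero at the start; "torque": the same for the moment, N m; "opening": opening from 0.0 (shut) to 1.0 (fully open).
Only numpy, scipy, OpenCV 4.12 (cv2) and the standard library are available. Lean on these libraries where they do the work, as an engineer would, in place of code of your own. Each camera call takes 0.05 s, during which the arm holds its last target. There are 200 camera calls.

## Working session

There is one attempt and no reset: what is moved stays moved. The work goes in short steps, Python scripts to look and compute and a tool call to move; the robot and the scene stay as the last step left them, time stands still between calls to the robot, and variables do not carry over. Pictures are saved under pics/ and viewed, about 8 in all and at most 12, crops included, and the job is handed in when it is done.

Besides the shell and the picture viewer there is one more tool, called after ">>>" as name([rows], argument=value, ...), one row to a line, values as JSON. move_arm: Moves the arm, as the interface text tells. Its arguments: {"type":"object","properties":{"motion":{"type":"array","items":{"type":"array"}}},"required":["motion"]}

```bash
mkdir -p pics; cat > h.py <<'E'
import numpy as np, cv2
from bench import monitor, viewer, workorder, spotter
def cal(n):
    c=viewer.calibration(n); f=200/np.tan(np.radians(c['fovy'])/2)
    return f,c['cx'],c['cy'],np.array(c['extrinsics'])
def ray(n,u,v,z):
    f,cx,cy,E=cal(n); d=E[:3,:3]@np.array([(u-cx)/f,(v-cy)/f,1]); o=E[:3,3]
    return o+d*(z-o[2])/d[2]
def proj(n,P):
    f,cx,cy,E=cal(n); P=np.atleast_2d(P); p=(P-E[:3,3])@E[:3,:3]
    return np.c_[cx+f*p[:,0]/p[:,2],cy+f*p[:,1]/p[:,2]]
E
python3 - <<'E'
from h import *
for n in ("scene","top"):
    im=viewer.camera(n); cv2.imwrite(f"pics/{n}0.png",im); 
    f,cx,cy,E=cal(n); print(n,f,cx,cy,E.round(3).tolist())
    for k in ("holder","board","clip_bar"):
        for r in spotter.search_frame(n,k): 
            u,v=r['centre'][0]*640,r['centre'][1]*400; print(k,round(r['score'],2),round(u),round(v),ray(n,u,v,.02).round(3))
print(monitor.get_obs())
E
```

```text
scene 395.7769557476867 314.3515238596923 193.77411127677652 [[-0.279, 0.719, -0.637, 1.037], [0.96, 0.204, -0.191, 0.224], [-0.008, -0.665, -0.747, 0.743], [0.0, 0.0, 0.0, 1.0]]
holder 0.79 329 262 [0.597 0.121 0.02 ]
holder 0.62 331 247 [0.56  0.116 0.02 ]
board 0.68 364 199 [0.405 0.159 0.02 ]
board 0.65 287 188 [ 0.421 -0.033  0.02 ]
clip_bar 0.97 442 145 [0.155 0.324 0.02 ]
clip_bar 0.93 333 246 [0.555 0.119 0.02 ]
top 496.9795093970842 316.44891965622236 199.8599792784177 [[0.005, -0.997, 0.077, 0.349], [-1.0, -0.005, -0.003, 0.042], [0.003, -0.077, -0.997, 1.343], [0.0, 0.0, 0.0, 1.0]]
holder 0.9 293 157 [0.567 0.101 0.02 ]
holder 0.75 221 295 [0.2   0.287 0.02 ]
holder 0.54 302 150 [0.586 0.077 0.02 ]
board 0.95 302 150 [0.584 0.077 0.02 ]
board 0.79 350 210 [ 0.426 -0.051  0.02 ]
board 0.68 270 223 [0.388 0.161 0.02 ]
clip_bar 0.91 284 162 [0.552 0.125 0.02 ]
clip_bar 0.69 205 304 [0.176 0.33  0.02 ]
{'time_s': 0.4, 'q': array([-1.53833340e+00,  1.80918908e-01,  1.60713877e+00,  1.38724877e-05,
        1.35380176e+00, -2.06326446e-01]), 'dq': array([ 4.87576823e-04, -6.67835457e-04,  2.04501245e-05,  3.70517736e-04,
        1.28081020e-03,  3.21909509e-04]), 'joint_efforts': array([-2.26767370e-04, -4.44310391e+01, -3.51174796e+01, -2.33068831e-04,
        3.47491878e-03, -7.08286336e-06]), 'eef_pos': array([ 0.13600724, -0.55860991,  0.20645438]), 'eef_rot': array([-1.32300624e-04,  9.92881086e-01,  1.19109741e-01,  1.83292423e-05]), 'wrist_force': array([ 0.30937198, -0.22686626,  0.5075258 ]), 'torque': array([ 0.01360856, -0.00695661, -0.04425401]), 'opening': 0.999431317736259}
```

```bash
python3 -c "
import cv2,numpy as np
a=cv2.imread('pics/scene0.png');b=cv2.imread('pics/top0.png')
cv2.imwrite('pics/both.png',cv2.resize(np.vstack([a,b]),(480,600)))"
```

```text
(no output)
```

View pics/top0.png

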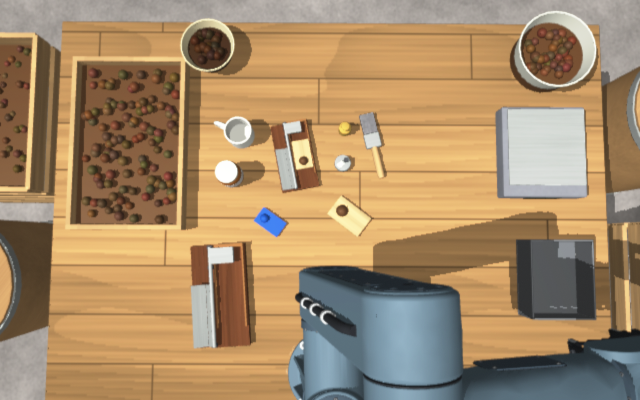

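View pics/scene0.png

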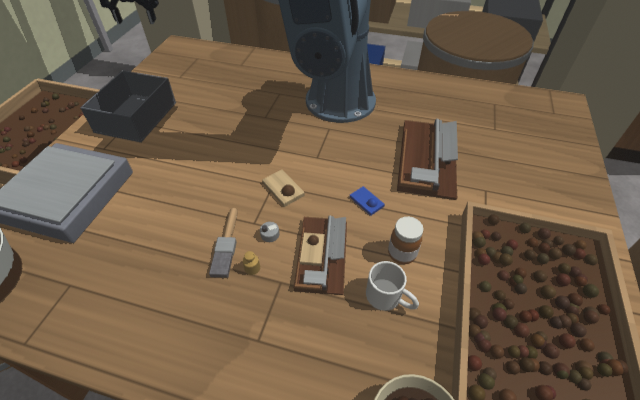

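The top picture shows three candidates for the board: a wooden one in the small holder (302,155), a larger loose one (350,215) and a blue one (270,222). There are two holders: a small one (296,156), about 70 px or 186 mm long, and a larger one (221,295). I choose the holder at (296,156) and the board lying in it, and check both in a close crop.

```bash
python3 - <<'E'
import cv2,numpy as np
a=cv2.imread('pics/top0.png')[112:202,262:332]; b=cv2.imread('pics/scene0.png')[208:298,285:355]
c=np.hstack([cv2.resize(x,None,fx=5.7,fy=5.7,interpolation=cv2.INTER_CUBIC) for x in (a,b)])
cv2.imwrite('pics/crop.png',c); print(c.shape)
E
```

```text
(513, 798, 3)
```

View pics/crop.png

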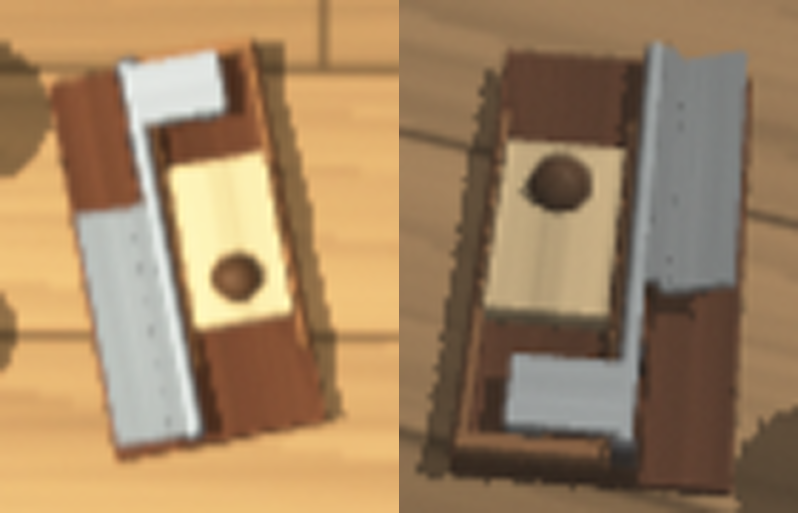

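```bash
cat > fit.py <<'E'
from h import *
from scipy.optimize import least_squares
def T(c): return [262+(c[0]+.5)/5.7-.5,112+(c[1]+.5)/5.7-.5]
def S(c): return [285+(c[0]-399+.5)/5.7-.5,208+(c[1]+.5)/5.7-.5]
H=[("top",(75,213),(.015,.067,.031)),("top",(119,446),(-.095,.067,.031)),("top",(330,415),(-.1,-.03,.015)),("top",(255,42),(.086,-.03,.023)),("top",(50,85),(.086,.072,.015)),
("scene",(747,52),(-.095,.067,.031)),("scene",(735,290),(.015,.067,.031)),("scene",(505,50),(-.1,-.03,.015))]
h,w,l=.025,.023,.038
B=[("top",(168,170),(l,w,h)),("top",(262,152),(l,-w,h)),("top",(292,312),(-l,-w,h)),("top",(196,330),(-l,w,h)),
("scene",(507,142),(-l,-w,h)),("scene",(485,308),(l,-w,h)),("scene",(607,320),(l,w,h))]
def tr(p,P):
    c,s=np.cos(p[2]),np.sin(p[2]); return np.array([p[0]+c*P[0]-s*P[1],p[1]+s*P[0]+c*P[1],P[2]])
def res(p,O): return np.concatenate([proj(n,tr(p,P))[0]-(T(c) if n=="top" else S(c)) for n,c,P in O])
if __name__=="__main__":
    for O in (H,B):
        for sel in ("both","top","scene"):
            o=[q for q in O if sel in("both",q[0])]
            r=least_squares(res,[.57,.09,.15],args=(o,)); print(sel,r.x.round(4)); 
            if sel=="both": print(r.fun.reshape(-1,2).round(1).tolist()); 
            if O is H and sel=="both": ph=r.x
    pb=least_squares(res,[.57,.09,.15],args=(B,)).x
    c,s=np.cos(ph[2]),np.sin(ph[2]);d=pb-ph
    print("board in holder",c*d[0]+s*d[1],-s*d[0]+c*d[1],d[2])
    for k in ("weight","counter","jar","cup","brush"):
        for r in spotter.search_frame("top",k)[:2]: u,v=r['centre'][0]*640,r['centre'][1]*400; print(k,round(r['score'],2),round(u),round(v),ray("top",u,v,.04).round(3))
E
python3 fit.py
```

```text
both [0.5828 0.08   0.1868]
[[0.3, 0.2], [-0.2, -0.3], [-0.9, 1.1], [-0.2, -1.3], [-1.3, -1.4], [-0.7, -0.3], [-0.9, -1.3], [0.2, -0.3]]
top [0.5821 0.0788 0.1916]
scene [0.5846 0.0819 0.1928]
both [0.5748 0.078  0.1897]
[[-0.5, -0.1], [-0.1, -0.0], [-0.2, -0.5], [-0.3, -0.5], [-0.2, -0.3], [-0.4, -0.3], [-0.1, -0.7]]
top [0.574  0.0772 0.187 ]
scene [0.5757 0.0788 0.1844]
board in holder -0.008310622864851866 -0.00048691170761236717 0.002840924690110075
weight 0.24 228 173 [0.519 0.271 0.04 ]
counter 0.51 345 160 [ 0.556 -0.038  0.04 ]
jar 0.61 230 175 [0.515 0.266 0.04 ]
cup 0.74 239 132 [0.63  0.243 0.04 ]
brush 0.97 374 138 [ 0.616 -0.114  0.04 ]
```

Holder fit: about (0.5825, 0.0795) m, yaw 0.189. The board sits at holder x ≈ -8 mm, so its front edge is 22 mm short of the jaw, which agrees with the given range. I will straddle the hinge rod with the fingers, with centres at holder y ≈ +56 (bar) and +1 (board), starting at x ≈ -65.

>>> move_arm([
  [[8.69, -9.1, 0.5], [0, 0, 0.36], 48],
  [[8.69, -9.1, 0.5], [0, 0, 0.36], 48],
  [[8.69, -9.1, 0.5], [0, 0, 0.36], 48],
  [[8.69, -9.1, 0.5], [0, 0, 0.36], 48],
  [[8.69, -9.1, 0.5], [0, 0, 0.36], 48],
  [[8.69, -9.1, 0.5], [0, 0, 0.36], 48],
  [[8.69, -9.1, 0.5], [0, 0, 0.36], 48],
  [[8.69, -9.1, 0.5], [0, 0, 0.36], 48],
  [[8.69, -9.1, 0.5], [0, 0, 0.36], 48],
  [[8.69, -9.1, 0.5], [0, 0, 0.36], 48],
])

```text
time_s: 1.9
eef_pos: [0.4493, -0.0159, 0.1823]
eef_rot: [0.0, 0.996, 0.094, 0.001]
wrist_force: [0.6, -1.2, -0.1]
opening: 0.483
```

>>> move_arm([
  [[1.3, -1.5, 0.5], [0, 0, 0], 48],
  [[1.3, -1.5, 1.0], [0, 0, 0], 48],
  [[1.3, -1.5, 1.0], [0, 0, 0], 48],
  [[1.3, -1.5, 1.0], [0, 0, 0], 48],
  [[1.3, -1.5, 1.0], [0, 0, 0], 48],
])

```text
time_s: 2.52
eef_pos: [0.5085, 0.0841, 0.123]
eef_rot: [0.0, 0.996, 0.094, 0.001]
wrist_force: [0.4, 0.0, 0.3]
opening: 0.477
```

```bash
cat > st.py <<'E'
from h import *
PH=np.array([.5825,.0795,.189])
def st():
    o=monitor.get_obs(); p=o['eef_pos']; d=p[:2]-PH[:2]; c,s=np.cos(PH[2]),np.sin(PH[2]); q=o['eef_rot']
    print('t',round(o['time_s'],2),'holder xy mm',((c*d[0]+s*d[1])*1e3).round(1),((-s*d[0]+c*d[1])*1e3).round(1),'z',(p[2]*1e3).round(1),'yaw',round(2*np.arctan2(q[2],q[1]),3),'F',o['wrist_force'].round(1),'op',round(o['opening'],3))
E
python3 - <<'E'
from st import *
st()
a=viewer.camera('top')[102:202,247:347]; b=viewer.camera('scene')[188:298,270:380]
cv2.imwrite('pics/c2.png',np.hstack([cv2.resize(x,(400,400),interpolation=cv2.INTER_CUBIC) for x in (a,b)]))
E
```

```text
t 2.52 holder xy mm -71.8 18.4 z 123.0 yaw 0.187 F [0.4 0.  0.3] op 0.477
```

View pics/c2.png

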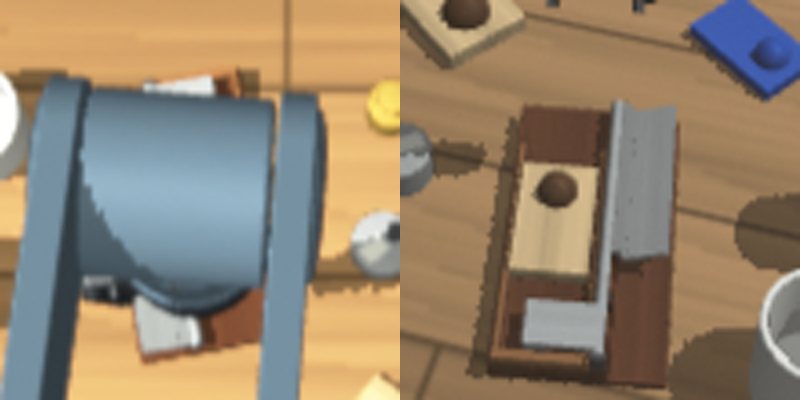

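The holder and board are undisturbed. The scene crop shows the bar, rod and jaw clearly. I shift 7 mm in x and 10 mm in y, then descend to just above the bar.

>>> move_arm([
  [[0.11, -0.17, 0.0], [0, 0, 0], 48],
  [[0.11, -0.17, 0.5], [0, 0, 0], 48],
  [[0.11, -0.17, 1.1], [0, 0, 0], 48],
  [[0.11, -0.17, 1.1], [0, 0, 0], 48],
  [[0.11, -0.17, 1.1], [0, 0, 0], 48],
])

```text
time_s: 3.25
eef_pos: [0.5136, 0.0965, 0.0571]
eef_rot: [0.0, 0.996, 0.094, 0.001]
wrist_force: [0.0, 0.5, 0.7]
opening: 0.481
```

```bash
python3 - <<'E'
from st import *
st()
b=viewer.camera('scene')[180:300,260:380]
cv2.imwrite('pics/c3.png',cv2.resize(b,(600,600),interpolation=cv2.INTER_CUBIC))
E
```

```text
t 3.25 holder xy mm -64.5 29.7 z 57.1 yaw 0.188 F [0.  0.5 0.7] op 0.481
```

View pics/c3.png

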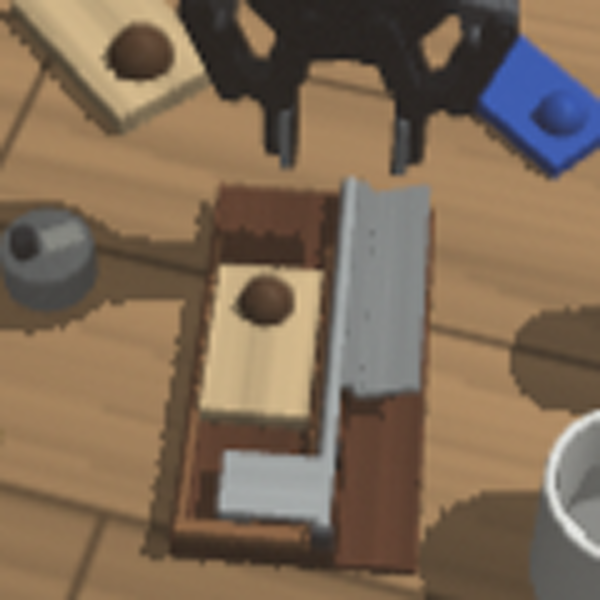

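```bash
python3 - <<'E'
from st import *
from fit import tr
for z in (.045,.05,.055,.06):
    print(z,[((proj('scene',tr(PH,(-.0535,y,z)))[0]-[260,180])*5).round().tolist() for y in (-.005,.0095,.050,.0645)])
    for u,v in ((282,165),(402,172)):
        p=ray('scene',260+u/5,180+v/5,z)[:2]-PH[:2];c,s=np.cos(PH[2]),np.sin(PH[2]);print('  ',round((c*p[0]+s*p[1])*1e3,1),round((-s*p[0]+c*p[1])*1e3,1))
E
```

```text
0.045 [[258.0, 223.0], [291.0, 226.0], [382.0, 232.0], [415.0, 234.0]]
   -87.3 2.6
   -88.0 56.9
0.05 [[258.0, 216.0], [291.0, 219.0], [383.0, 225.0], [416.0, 227.0]]
   -83.3 3.0
   -84.0 56.9
0.055 [[258.0, 209.0], [291.0, 212.0], [383.0, 218.0], [416.0, 221.0]]
   -79.2 3.4
   -80.0 56.9
0.06 [[257.0, 202.0], [291.0, 205.0], [384.0, 211.0], [417.0, 214.0]]
   -75.2 3.8
   -75.9 56.9
```

>>> move_arm([
  [[0, 0, 0.15], [0, 0, 0], 48],
  [[0, 0, 0.25], [0, 0, 0], 48],
  [[0, 0, 0.25], [0, 0, 0], 48],
  [[0, 0, 0.25], [0, 0, 0], 48],
])

```text
time_s: 3.8
eef_pos: [0.5126, 0.0964, 0.0408]
eef_rot: [-0.0, 0.996, 0.094, -0.0]
wrist_force: [0.1, -0.4, -0.7]
opening: 0.479
```

```bash
python3 - <<'E'
from st import *
st()
b=viewer.camera('scene')[180:300,260:380]
cv2.imwrite('pics/c4.png',cv2.resize(b,(600,600),interpolation=cv2.INTER_CUBIC))
E
```

```text
t 3.8 holder xy mm -65.5 29.8 z 40.8 yaw 0.188 F [ 0.1 -0.4 -0.7] op 0.479
```

View pics/c4.png

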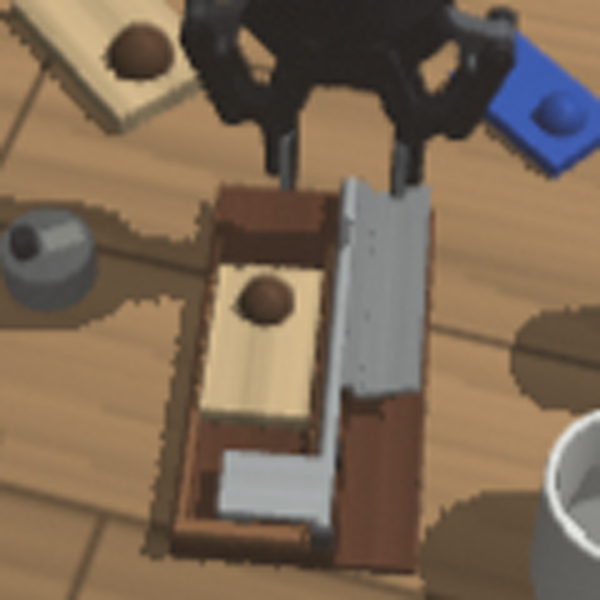

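```bash
python3 - <<'E'
from st import *
from fit import tr
for n in('scene','top'): print(n,proj(n,[[0,0,0],[0,0,.03],[.5126,.0964,.0408]]).round(1).tolist())
print([((proj('scene',tr(PH,(x,y,z)))[0]-[260,180])*5).round().tolist() for x,y,z in ((-.1,-.03,.015),(-.095,.067,.031),(.015,.067,.031),(.086,-.03,.023),(-.046,0,.025),(.086,.072,0))])
i=cv2.imread('pics/c4.png')
hsv=cv2.imread('pics/c4.png',0)
for v in range(150,270,8): print(v,hsv[v,282:294:4],hsv[v,398:412:4])
E
```

```text
scene [[339.7, 100.5], [340.1, 92.4], [327.6, 222.6]]
top [[329.8, 370.8], [330.2, 373.9], [294.2, 175.8]]
[[216.0, 179.0], [424.0, 181.0], [412.0, 385.0], [163.0, 526.0], [268.0, 265.0], [413.0, 574.0]]
150 [73 74 52] [70 77 65 45]
158 [73 74 52] [64 72 65 48]
166 [73 74 53] [66 71 58 44]
174 [74 73 54] [75 71 57 41]
182 [74 72 57] [75 71 50 37]
190 [71 70 62] [ 74  77  97 113]
198 [71 72 71] [100 106 126 133]
206 [70 70 70] [132 132 131 132]
214 [72 71 70] [132 132 131 131]
222 [71 69 70] [133 132 130 132]
230 [64 64 63] [133 132 131 132]
238 [51 50 50] [133 132 131 132]
246 [51 50 50] [133 132 131 131]
254 [51 51 51] [134 133 132 133]
262 [51 52 52] [135 133 132 133]
```

The base projects correctly (339.7,100.5), so the calibration is sound, but the fingertips show about 25 px higher in this 5x crop than I expected. I'll settle their true height by touching the bar.

>>> move_arm([
  [[0, 0, 0.03], [0, 0, 0], 48],
  [[0, 0, 0.06], [0, 0, 0], 48],
  [[0, 0, 0.06], [0, 0, 0], 48],
])

```text
time_s: 4.22
eef_pos: [0.5124, 0.0964, 0.037]
eef_rot: [-0.0, 0.996, 0.094, -0.0]
wrist_force: [-0.1, 0.8, -0.5]
opening: 0.479
```

>>> move_arm([
  [[0, 0, 0.03], [0, 0, 0], 48],
  [[0, 0, 0.06], [0, 0, 0], 48],
  [[0, 0, 0.06], [0, 0, 0], 48],
])

```text
time_s: 4.6
eef_pos: [0.5124, 0.0964, 0.0333]
eef_rot: [-0.0, 0.996, 0.094, -0.0]
wrist_force: [0.4, 0.4, -0.3]
opening: 0.481
```

>>> move_arm([
  [[0, 0, 0.03], [0, 0, 0], 48],
  [[0, 0, 0.06], [0, 0, 0], 48],
  [[0, 0, 0.06], [0, 0, 0], 48],
])

```text
time_s: 4.97
eef_pos: [0.5124, 0.0964, 0.0298]
eef_rot: [-0.0, 0.996, 0.094, -0.0]
wrist_force: [0.5, 0.4, 0.6]
opening: 0.479
```

>>> move_arm([
  [[0, 0, 0.03], [0, 0, 0], 48],
  [[0, 0, 0.06], [0, 0, 0], 48],
  [[0, 0, 0.06], [0, 0, 0], 48],
])

```text
time_s: 5.35
eef_pos: [0.5124, 0.0964, 0.0261]
eef_rot: [-0.0, 0.996, 0.094, -0.0]
wrist_force: [0.1, -0.4, -0.5]
opening: 0.484
```

>>> move_arm([
  [[0, 0, 0.03], [0, 0, 0], 48],
  [[0, 0, 0.06], [0, 0, 0], 48],
  [[0, 0, 0.06], [0, 0, 0], 48],
])

```text
time_s: 5.72
eef_pos: [0.5124, 0.0964, 0.0226]
eef_rot: [-0.0, 0.996, 0.094, -0.0]
wrist_force: [-0.2, -0.9, -0.9]
opening: 0.48
```

```bash
python3 - <<'E'
from st import *
st()
b=viewer.camera('scene')[180:300,260:380]
cv2.imwrite('pics/c5.png',cv2.resize(b,(600,600),interpolation=cv2.INTER_CUBIC))
E
```

```text
t 5.72 holder xy mm -65.7 29.8 z 22.6 yaw 0.189 F [-0.2 -0.9 -0.9] op 0.48
```

View pics/c5.png

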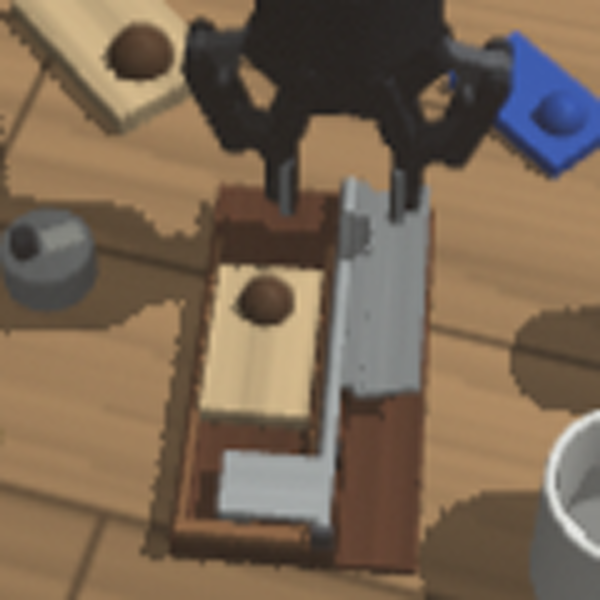

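Fingertips show at (288,212) and (402,218) in the crop, above the lane and the bar, with the finger's shadow on the bar close by at (355,235). There is no contact yet, so I keep going down.

>>> move_arm([
  [[0, 0, 0.03], [0, 0, 0], 48],
  [[0, 0, 0.06], [0, 0, 0], 48],
  [[0, 0, 0.06], [0, 0, 0], 48],
])

```text
time_s: 6.15
eef_pos: [0.5124, 0.0964, 0.019]
eef_rot: [-0.0, 0.996, 0.094, -0.0]
wrist_force: [1.0, -0.6, 0.2]
opening: 0.479
```

>>> move_arm([
  [[0, 0, 0.03], [0, 0, 0], 48],
  [[0, 0, 0.06], [0, 0, 0], 48],
  [[0, 0, 0.06], [0, 0, 0], 48],
])

```text
time_s: 6.52
eef_pos: [0.5124, 0.0965, 0.0154]
eef_rot: [-0.0, 0.996, 0.094, -0.0]
wrist_force: [-0.8, -0.2, -0.4]
opening: 0.483
```

>>> move_arm([
  [[0, 0, 0.03], [0, 0, 0], 48],
  [[0, 0, 0.06], [0, 0, 0], 48],
  [[0, 0, 0.06], [0, 0, 0], 48],
])

```text
time_s: 6.9
eef_pos: [0.5124, 0.0965, 0.0118]
eef_rot: [-0.0, 0.996, 0.094, -0.0]
wrist_force: [-1.0, 0.1, -0.0]
opening: 0.477
```

>>> move_arm([
  [[0, 0, 0.03], [0, 0, 0], 48],
  [[0, 0, 0.06], [0, 0, 0], 48],
  [[0, 0, 0.06], [0, 0, 0], 48],
])

```text
time_s: 7.28
eef_pos: [0.5124, 0.0964, 0.0082]
eef_rot: [-0.0, 0.996, 0.094, -0.0]
wrist_force: [-0.3, 1.3, 0.0]
opening: 0.48
```

```bash
python3 - <<'E'
from st import *
st(); print(monitor.get_obs()['torque'], monitor.get_obs()['joint_efforts'].round(2))
b=viewer.camera('scene')[180:300,260:380]
cv2.imwrite('pics/c6.png',cv2.resize(b,(600,600),interpolation=cv2.INTER_CUBIC))
E
```

```text
t 7.28 holder xy mm -65.7 29.8 z 8.2 yaw 0.189 F [-0.3  1.3  0. ] op 0.48
[-0.00639043  0.01663973  0.04171046] [-1.000e-02 -4.350e+01 -2.634e+01 -0.000e+00 -2.000e-02  0.000e+00]
```

View pics/c6.png

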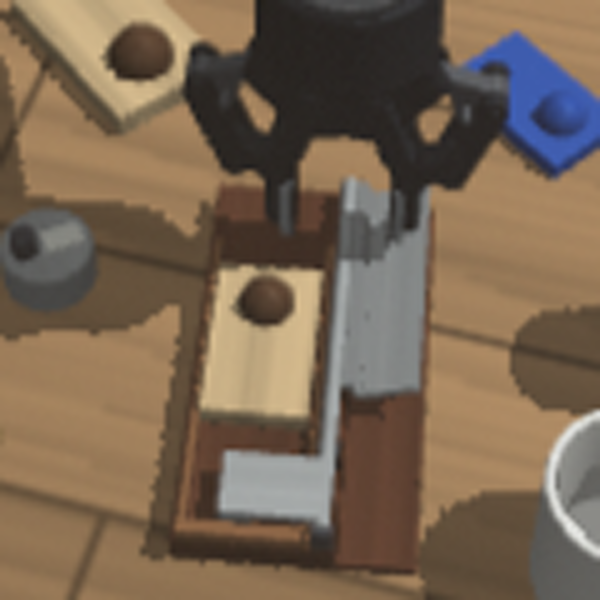

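The bar has not moved. The tip at (402,230) is now closing on its own shadow at (370,250). So the tips sit well behind the reported TCP, and I go on by force.

>>> move_arm([
  [[0, 0, 0.03], [0, 0, 0], 48],
  [[0, 0, 0.06], [0, 0, 0], 48],
  [[0, 0, 0.06], [0, 0, 0], 48],
])

```text
time_s: 7.7
eef_pos: [0.5124, 0.0965, 0.0045]
eef_rot: [-0.0, 0.996, 0.094, -0.0]
wrist_force: [0.5, -0.7, -0.8]
opening: 0.483
```

>>> move_arm([
  [[0, 0, 0.03], [0, 0, 0], 48],
  [[0, 0, 0.06], [0, 0, 0], 48],
  [[0, 0, 0.06], [0, 0, 0], 48],
])

```text
time_s: 8.07
eef_pos: [0.5126, 0.0965, 0.0011]
eef_rot: [-0.0, 0.996, 0.094, 0.0]
wrist_force: [0.5, -0.2, 0.4]
opening: 0.476
```

>>> move_arm([
  [[0, 0, 0.03], [0, 0, 0], 48],
  [[0, 0, 0.06], [0, 0, 0], 48],
  [[0, 0, 0.06], [0, 0, 0], 48],
])

```text
time_s: 8.45
eef_pos: [0.5127, 0.0964, -0.0023]
eef_rot: [0.0, 0.996, 0.094, 0.0]
wrist_force: [-1.9, 0.3, 4.6]
opening: 0.481
```

The bar contact begins at TCP z ≈ 0 (4.6 N), so the tips are about 30 mm above the reported TCP. Now I press the bar down to its stop.

>>> move_arm([
  [[0, 0, 0.03], [0, 0, 0], 48],
  [[0, 0, 0.06], [0, 0, 0], 48],
  [[0, 0, 0.1], [0, 0, 0], 48],
  [[0, 0, 0.1], [0, 0, 0], 48],
])

```text
time_s: 8.95
eef_pos: [0.5129, 0.0954, -0.0078]
eef_rot: [0.001, 0.996, 0.094, 0.0]
wrist_force: [-2.6, -5.4, 10.6]
opening: 0.479
```

>>> move_arm([
  [[0, 0, 0.03], [0, 0, 0], 48],
  [[0, 0, 0.05], [0, 0, 0], 48],
  [[0, 0, 0.05], [0, 0, 0], 48],
])

```text
time_s: 9.32
eef_pos: [0.5132, 0.0954, -0.0086]
eef_rot: [0.001, 0.996, 0.095, -0.0]
wrist_force: [-11.7, -6.6, 32.7]
opening: 0.483
```

```bash
python3 - <<'E'
from st import *
st(); print(monitor.get_obs()['torque'].round(2))
b=viewer.camera('scene')[200:300,275:375]
cv2.imwrite('pics/c7.png',cv2.resize(b,(600,600),interpolation=cv2.INTER_CUBIC))
E
```

```text
t 9.32 holder xy mm -65.1 28.6 z -8.6 yaw 0.19 F [-11.7  -6.6  32.7] op 0.483
[-0.38  2.24  0.32]
```

View pics/c7.png

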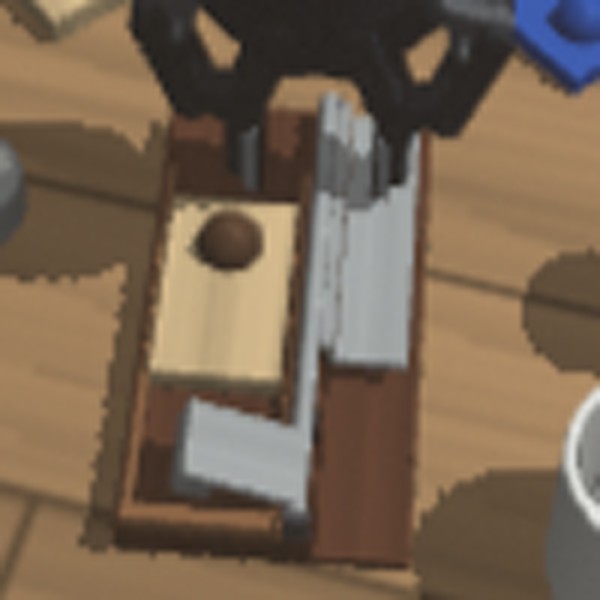

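The bar is level on its stop and the jaw is raised (245,450). The left tip at (250,188) stands just behind the board's rear edge. I ease the pressure slightly and push forward.

>>> move_arm([
  [[0, 0, -0.02], [0, 0, 0], 48],
  [[0.05, 0, -0.02], [0, 0, 0], 48],
  [[0.1, 0, -0.02], [0, 0, 0], 48],
  [[0.15, 0, -0.02], [0, 0, 0], 48],
  [[0.2, 0, -0.02], [0, 0, 0], 48],
])

```text
time_s: 10.0
eef_pos: [0.5134, 0.0959, -0.0095]
eef_rot: [0.002, 0.995, 0.097, -0.013]
wrist_force: [-49.1, -20.3, 62.9]
opening: 0.477
```

Blocked: 49 N sideways and 63 N down. The press was too hard, so friction is holding the tip. I back off to where the bar was held with about 10 N.

>>> move_arm([
  [[-0.1, 0, -0.02], [0, 0, 0], 48],
  [[-0.2, 0, -0.03], [0, 0, 0], 48],
  [[-0.2, 0, -0.03], [0, 0, 0], 48],
])

```text
time_s: 10.38
eef_pos: [0.5155, 0.0963, -0.0065]
eef_rot: [0.0, 0.996, 0.094, 0.003]
wrist_force: [2.2, 0.8, 7.7]
opening: 0.479
```

```bash
python3 - <<'E'
from st import *
st(); o=monitor.get_obs();print(o['torque'].round(2),o['eef_rot'].round(4))
viewer.camera('scene')
for k in('board','jaw','clip_bar'): print(k,[(np.array(r['centre'])*[640,400]).round(1).tolist()+[round(r['score'],2)] for r in spotter.search_frame('scene',k)])
E
```

```text
t 10.38 holder xy mm -62.6 29.1 z -6.5 yaw 0.188 F [2.2 0.8 7.7] op 0.479
[ 0.18 -0.37 -0.05] [3.000e-04 9.956e-01 9.380e-02 3.100e-03]
board [[284.0, 187.6, 0.88], [313.7, 245.5, 0.7], [367.6, 201.0, 0.57]]
jaw [[330.4, 254.8, 0.6], [439.9, 149.6, 0.56]]
clip_bar [[331.8, 251.1, 0.58]]
```

>>> move_arm([
  [[0.03, 0, 0.01], [0, 0, 0], 48],
  [[0.06, 0, 0.015], [0, 0, 0], 48],
  [[0.1, 0, 0.015], [0, 0, 0], 48],
])

```text
time_s: 10.95
eef_pos: [0.5158, 0.0962, -0.0085]
eef_rot: [0.001, 0.995, 0.095, -0.003]
wrist_force: [-18.4, -10.1, 28.8]
opening: 0.48
```

>>> move_arm([
  [[0.0, 0, -0.02], [0, 0, 0], 48],
  [[0.0, 0, -0.03], [0, 0, 0], 48],
])

```text
time_s: 11.2
eef_pos: [0.5173, 0.097, -0.0073]
eef_rot: [0.0, 0.996, 0.094, -0.001]
wrist_force: [-4.7, -3.7, 8.8]
opening: 0.478
```

>>> move_arm([
  [[0.05, 0, -0.02], [0, 0, 0], 48],
  [[0.05, 0, -0.02], [0, 0, 0], 48],
])

```text
time_s: 11.45
eef_pos: [0.5208, 0.098, -0.0061]
eef_rot: [0.0, 0.996, 0.094, -0.001]
wrist_force: [-3.7, -1.4, 8.1]
opening: 0.482
```

It slides at about 8 N. I continue in small steps and hold the depth around -7 mm.

>>> move_arm([
  [[0.03, 0, 0.01], [0, 0, 0], 48],
  [[0.06, 0, 0.01], [0, 0, 0], 48],
  [[0.1, 0, 0.01], [0, 0, 0], 48],
])

```text
time_s: 11.82
eef_pos: [0.5258, 0.0991, -0.007]
eef_rot: [0.0, 0.996, 0.094, -0.002]
wrist_force: [-6.0, -1.6, 8.4]
opening: 0.481
```

```bash
python3 - <<'E'
from st import *
st()
b=viewer.camera('scene')[200:300,275:375]
cv2.imwrite('pics/c8.png',cv2.resize(b,(600,600),interpolation=cv2.INTER_CUBIC))
E
```

```text
t 11.82 holder xy mm -52.0 29.9 z -7.0 yaw 0.189 F [-6.  -1.6  8.4] op 0.481
```

View pics/c8.png

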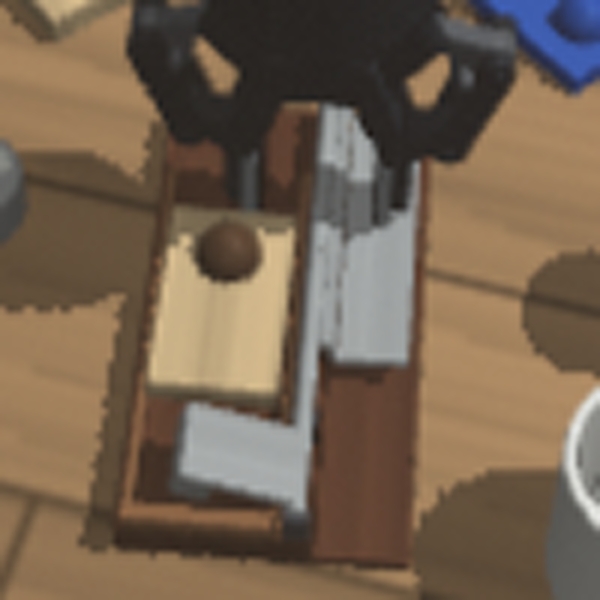

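The board is moving: its front edge went from row 380 to 392 in the 6x crop, about 7 mm, and the jaw stays raised. About 43 mm is left.

>>> move_arm([
  [[0.04, 0, 0.005], [0, 0, 0], 48],
  [[0.08, 0, 0.005], [0, 0, 0], 48],
  [[0.12, 0, 0.005], [0, 0, 0], 48],
  [[0.16, 0, 0.005], [0, 0, 0], 48],
])

```text
time_s: 12.38
eef_pos: [0.5352, 0.101, -0.0073]
eef_rot: [0.0, 0.996, 0.094, -0.002]
wrist_force: [-7.2, -1.4, 9.2]
opening: 0.482
```

>>> move_arm([
  [[0.04, 0, 0.005], [0, 0, 0], 48],
  [[0.08, 0, 0.005], [0, 0, 0], 48],
  [[0.12, 0, 0.01], [0, 0, 0], 48],
  [[0.16, 0, 0.01], [0, 0, 0], 48],
])

```text
time_s: 12.88
eef_pos: [0.5444, 0.1027, -0.0079]
eef_rot: [-0.0, 0.996, 0.094, -0.002]
wrist_force: [-8.3, -1.4, 10.8]
opening: 0.48
```

>>> move_arm([
  [[0.04, 0, 0.005], [0, 0, 0], 48],
  [[0.08, 0, 0.005], [0, 0, 0], 48],
  [[0.12, 0, 0.005], [0, 0, 0], 48],
  [[0.16, 0, 0.005], [0, 0, 0], 48],
])

```text
time_s: 13.38
eef_pos: [0.5536, 0.1045, -0.008]
eef_rot: [-0.0, 0.996, 0.094, -0.002]
wrist_force: [-7.6, -1.8, 13.1]
opening: 0.479
```

```bash
python3 - <<'E'
from st import *
st()
b=viewer.camera('scene')[200:300,275:375]
cv2.imwrite('pics/c9.png',cv2.resize(b,(600,600),interpolation=cv2.INTER_CUBIC))
E
```

```text
t 13.38 holder xy mm -23.7 30.0 z -8.0 yaw 0.189 F [-7.6 -1.8 13.1] op 0.479
```

View pics/c9.png

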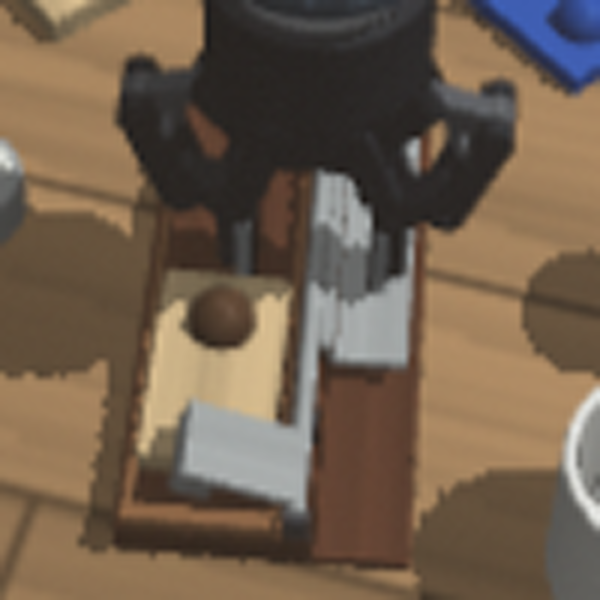

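The board front is at about (150,463), under the raised jaw, roughly 15 mm short of the stop at row 505.

>>> move_arm([
  [[0.04, 0, 0.0], [0, 0, 0], 48],
  [[0.08, 0, 0.0], [0, 0, 0], 48],
  [[0.12, 0, 0.0], [0, 0, 0], 48],
  [[0.16, 0, 0.0], [0, 0, 0], 48],
])

```text
time_s: 13.92
eef_pos: [0.5631, 0.1063, -0.008]
eef_rot: [-0.0, 0.996, 0.094, -0.002]
wrist_force: [-9.2, -1.5, 12.5]
opening: 0.48
```

>>> move_arm([
  [[0.03, 0, 0.0], [0, 0, 0], 48],
  [[0.05, 0, 0.0], [0, 0, 0], 48],
])

```text
time_s: 14.18
eef_pos: [0.5661, 0.1069, -0.008]
eef_rot: [-0.0, 0.996, 0.094, -0.002]
wrist_force: [-8.8, -1.6, 11.6]
opening: 0.483
```

>>> move_arm([
  [[0.02, 0, 0.0], [0, 0, 0], 48],
  [[0.04, 0, 0.0], [0, 0, 0], 48],
])

```text
time_s: 14.42
eef_pos: [0.5684, 0.1074, -0.008]
eef_rot: [-0.0, 0.996, 0.094, -0.002]
wrist_force: [-9.3, -1.3, 11.5]
opening: 0.479
```

>>> move_arm([
  [[0.02, 0, 0.0], [0, 0, 0], 48],
  [[0.04, 0, 0.0], [0, 0, 0], 48],
])

```text
time_s: 14.68
eef_pos: [0.5701, 0.1077, -0.008]
eef_rot: [0.0, 0.996, 0.095, -0.003]
wrist_force: [-14.1, -3.3, 15.9]
opening: 0.483
```

>>> move_arm([
  [[0.03, 0, -0.01], [0, 0, 0], 48],
  [[0.03, 0, -0.01], [0, 0, 0], 48],
])

```text
time_s: 14.92
eef_pos: [0.5702, 0.1077, -0.008]
eef_rot: [0.0, 0.996, 0.094, -0.005]
wrist_force: [-14.7, -3.2, 15.7]
opening: 0.479
```

```bash
python3 - <<'E'
from st import *
st()
a=viewer.camera('scene'); viewer.camera('top')
cv2.imwrite('pics/c10.png',cv2.resize(a[200:300,275:375],(600,600),interpolation=cv2.INTER_CUBIC))
old=cv2.imread('pics/c9.png'); new=cv2.imread('pics/c10.png')
# nutmeg / front: brightness column down board left of jaw
for n,i in(('c9',old),('c10',new)): print(n,[int(x) for x in i[430:530:6,155].mean(1)])
E
```

```text
t 14.93 holder xy mm -6.8 30.1 z -8.0 yaw 0.189 F [-14.7  -3.2  15.7] op 0.479
c9 [146, 131, 105, 94, 88, 79, 73, 56, 49, 49, 50, 49, 63, 103, 103, 76, 55]
c10 [147, 132, 105, 93, 104, 129, 105, 96, 102, 103, 103, 95, 84, 103, 102, 77, 55]
```

The tool stopped at x ≈ -6.8 with the force rising, and the board's pixels now reach the stop, so it is home. I back off a few mm, let the clip up gently, and lift clear.

>>> move_arm([
  [[-0.06, 0, -0.01], [0, 0, 0], 48],
  [[-0.12, 0, -0.01], [0, 0, 0], 48],
  [[-0.12, 0, -0.06], [0, 0, 0], 48],
  [[-0.12, 0, -0.12], [0, 0, 0], 48],
  [[-0.12, 0, -0.2], [0, 0, 0], 48],
  [[-0.12, 0, -0.6], [0, 0, 0], 48],
  [[-0.12, 0, -1.2], [0, 0, 0], 48],
  [[-0.12, 0, -2.0], [0, 0, 0], 48],
  [[-0.12, 0, -2.5], [0, 0, 0], 48],
  [[-0.12, 0, -2.5], [0, 0, 0], 48],
])

```text
time_s: 16.27
eef_pos: [0.5694, 0.1069, 0.1456]
eef_rot: [0.0, 0.996, 0.094, 0.003]
wrist_force: [0.3, -1.0, -0.4]
opening: 0.478
```

>>> move_arm([
  [[-1, 0, 0], [0, 0, 0], 48],
  [[-2, 0, 0], [0, 0, 0], 48],
  [[-2.5, 0, 0], [0, 0, 0], 48],
  [[-2.5, 0, 0], [0, 0, 0], 48],
  [[-2.5, 0, 0], [0, 0, 0], 48],
])

```text
time_s: 16.9
eef_pos: [0.4205, 0.0788, 0.1422]
eef_rot: [-0.0, 0.996, 0.094, 0.0]
wrist_force: [0.0, -0.3, 0.3]
opening: 0.478
```

```bash
python3 - <<'E'
from st import *
st()
t=viewer.camera('top'); a=viewer.camera('scene')
cv2.imwrite('pics/end.png',np.hstack([cv2.resize(x,(400,514),interpolation=cv2.INTER_CUBIC) for x in (t[112:202,262:332],a[208:298,285:355])]))
for k in ("weight","counter","cup","brush","jar"):
    r=spotter.search_frame("top",k)[:1]; print(k,[(np.array(q['centre'])*[640,400]).round().tolist() for q in r])
E
```

```text
t 16.9 holder xy mm -159.2 29.7 z 142.2 yaw 0.188 F [ 0.  -0.3  0.3] op 0.478
weight [[345.0, 130.0]]
counter [[345.0, 163.0]]
cup [[239.0, 131.0]]
brush [[374.0, 138.0]]
jar [[229.0, 175.0]]
```

View pics/end.png

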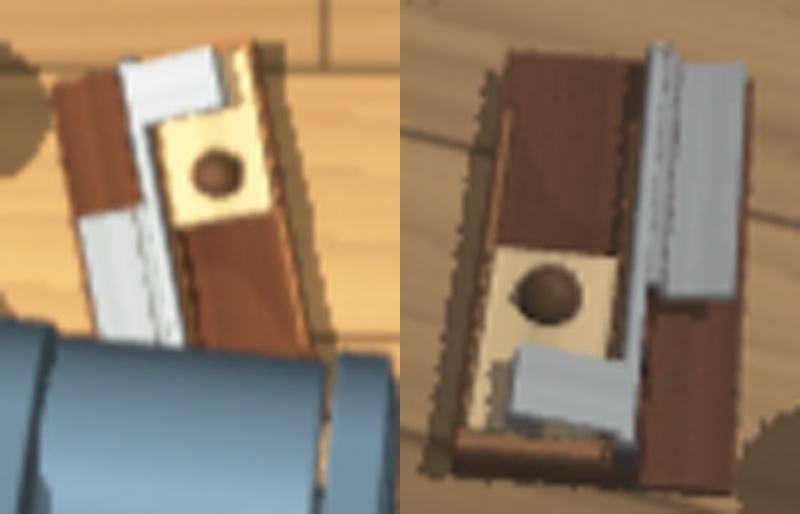

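The board lies against the stop with the jaw resting on top of it, and the bystanders are where they were. One numeric check of the rear edge, then hand in.

```bash
python3 - <<'E'
from st import *
c,s=np.cos(PH[2]),np.sin(PH[2])
for u,v in((176,228),(271,210),(196,330),(292,312)):
    p=ray('top',262+u/5.714,112+v/5.714,.025)[:2]-PH[:2]; print(round((c*p[0]+s*p[1])*1e3,1))
print(workorder.hand_in())
E
```

```text
0.8
1.1
-48.3
-48.2
the job is handed in; nothing more can be done
None
```

The board is pushed home, the clip is shut on it, and I handed the job in at about 17 s; no verdict was reported. I pressed the bar with one fingertip and pushed the board with the other under the raised jaw. At the stop the tool stalled and the push force jumped to about 14 N. I then backed off about 7 mm, let the clip close and lifted clear.

**Last checks:**
- **Board:** the final pictures show it straight in the lane against the end stop. Its rear edge measures about +1 mm in the holder frame, where +4 mm is fully home. The same measure read about 2 mm low on the rear edge at the start, so I put it within 1–2 mm of home.
- **Clip:** the jaw rests on top of the board. I judged this by eye and did not measure the joint angle.
- **Robot and bystanders:** the arm is clear with wrist force near 0. In the last top picture the counter, cup, brush and jar sit within about 3 px of their starting spots. The weight's first detection was wrong (it landed on the jar), so I could only match it by eye to its place in the first picture.

**What disagreed or failed:**
- **Fingertip height:** the fingertips proved to be about 30 mm above the reported tool point, not 8 mm below it, so I found the bar by touch.
- **First push:** I pressed too hard and the tip stuck, with wrist force peaking around 80 N, below the 120 N limit. Easing to about 10 N let it slide.

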